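Shut the stock case and latch it

ROBOT

A 6-joint arm with a two-finger parallel gripper is mounted at the origin on a cart in front of the work surface, level with it; the furniture and walls round the work are solid. World frame = base frame: x ahead of the robot, y to its left, z up, the work surface at z = 0. Lengths are in m, angles in rad, forces in N, time in s.
With the tool pointing down it reaches from about 0.275 to 0.825 m from the base axis. Payload 5.2 kg.
Tool frame: the origin (TCP) lies at the very end of the fingers, on their centre line; the grasp point (between the pads) lies 19 mm behind it; z points along the fingers, y is the line along which they close (so a half turn about z gives the same grasp; the last joint's range is limited). The gripper opens to 93 mm and grips with 3 to 60 N. Pads are 15 mm wide; open, the fingers measure 128 mm over their backs; the gripper's body (75 mm by 188 mm) begins 65 mm behind the grasp point.
Start: joints at [1.044, 0.259, 1.535, -0, 1.348, -0.203], TCP at [0.175, 0.521, 0.219] pointing down, gripper open.
Joint ranges: [-3.14, 3.14], [-0.91, 2.08], [0.19, 2.58], [-1.22, 4.36], [0.22, 2.71], [-3.12, 3.12]. Speed limits (rad/s): [2.57, 2.57, 3.14, 3.14, 3.14, 3.14].

INTERFACE

Orientations are given as a 3x3 rotation matrix whose columns are the frame's x, y, z axes.
In Python, from station import get_obs, get_image, calibration, close_job gives the robot as it stands.
- The arm moves only by the tool jog_arm, never from a script. Its argument "commands" is a list of rows, each a list of 3 entries, a list of its own where there are three numbers: the closure, from -1 (fully open) to 1 (shut), so that 0 is half open, then the shift along the tool's x, y, z in m, then the turn, a rotation vector about the tool's x, y, z in degrees. In form: [[gripper, [tx, ty, tz], [wx, wy, wz]], ...]. A call has 1 to 20 rows; each row shifts and turns the commanded pose from where the row before left it, along the tool's axes as they then stand; what a row does not reach is not made up. A row lasts 1/12 s, in which the tool goes at most 41.7 mm and 7.16 degrees, less where a joint would pass 70% of its speed; a pose out of reach is approached as far as the arm can. A call with a gripper value outside its range is refused whole. The fingers move at their own pace and stop on an object; "squeeze" is the grip in N (left out, the last holds). Time passes only in rows, so rows that do not move let the fingers close. It gives the time, the measured TCP pose, the force, the opening and the grip force at its end, in the units of the state.
- get_obs(): the state, without advancing time (a new reading comes with each control period).
- get_image(name): name is "side" or "top" or "wrist"; returns the picture (420x560x3 uint8, blue, green, red); there is no depth.
- calibration(name): a dict with "fx", "fy", "cx", "cy" (pixels), "camera_from_world" (4x4, takes a point from world to camera coordinates); the wrist camera has in their place "mount" (4x4, takes a point from camera to tool coordinates, whose origin is the TCP and whose axes are the flange's). Camera axes: x right, y up, looking along -z (the intrinsics and any distortion apply to the point x, -y, -z); pixel columns grow to the right and rows downward; lengths in m; the calibration is good to about 2 mm. The wrist camera is an equidistant fisheye: a pixel r from the principal point sees the ray r / f radians off the axis. A picture is of the moment at which its call begins: read the wrist's pose just before it. calibration takes no time and is no camera call.
- close_job(): hands the job in; it is judged then, once.
The state is a dict: "clock": time; "joint_positions": joint angles; "qd": joint speeds; "joint_torque": joint torques, N m; "ee_pos": TCP position; "orientation": TCP orientation; "wrist_force": force on the tool from outside, world axes, zero at the start; "moment": the same for the moment, N m; "gripper_width": finger opening in m; "finger_force": force on a finger pad.
Only numpy, scipy, OpenCV 4.12 (cv2) and the standard library are available. Lean on these libraries where they do the work, as an engineer would, in place of code of your own. Each camera call takes 0.05 s, during which the arm holds its last target. There are 200 camera calls.

TASK

Close the small wooden stock case: first press its lid fully shut, then, with the lid down, gently, with a light touch, push the steel latch handle round (clockwise seen from above) so that it climbs its cam and drops down into its low notch, holding the lid. Do not force the handle once it has dropped against its stop, do not lean hard on the lid, leave the handle resting in the notch and the things round the case where they are.

Things in the scene. Friction and masses are not known exactly. Their poses are not given: they have to be found in the camera images.
- case: dark wooden stock case, fixed to the table: 110 mm deep (its x), 160 mm wide (its y), 60 mm high without the lid, walls 6 mm; two grey bracelets lie in it. Origin: centre of its underside; its front with the latch faces its own -x, z up. In front of the front wall stands a 48 mm high wooden latch shelf, 76 mm square, centred at x = -87, y = -35 mm of the case
- case_lid (a joint): lid, a wooden frame with a clear pane, 110 x 160 x 8 mm, hinged along the back (+x) top edge of the case: 0 = fully shut (its top is then 68 mm over the table), grows as it opens (rad). It stands ajar on a stiff hinge and stays where it is left; pressing its front edge down takes about 3 N; a soft seal cushions the last of it
- lid_press (a point): point on the top face of the lid, 14 mm behind its front edge and 45 mm to the case's +y of the middle, away from the latch; moves with the lid
- handle_hub (a point): on the upright axis of the latch, at mid height of the handle bar (81 mm over the table at the start); case x = -90, y = -35 mm. Round steel cap 60 mm in diameter. The handle bar and a short nose (58 mm from the axis, 20 mm wide) stand out from it at right angles to each other: when the handle is latched the nose lies over the lid
- handle_mid (a point): on the centre line of the handle bar, 80 mm from the latch axis, at mid height of the bar. The bar is level, 14 mm wide and 12 mm high, ending 100 mm from the axis with an upright round knob of 20 mm diameter and 16 mm height centred 98 mm from the axis. There is free air under the bar outside the latch shelf. The direction from handle_hub to handle_mid is the way the handle points
- latch_turn (a joint): turning of the handle about its upright axis, rad: 0 = it points straight to the case's -x (out in front), grows clockwise seen from above, pi/2 = along the front to the case's +y. It begins near 0. The notch lies somewhere between 1.2 and 2.2, different from case to case and hidden by the cap: it must be found by feel. A stop ends the turn right behind the notch
- latch_lift (a joint): height of the handle, m: about -0.001 on the level start of the hidden cam track, +0.006 on top of the cam, -0.006 down in the notch (a spring presses it down with 10 to 15 N). Pushing 80 mm from the axis takes about 1 N on the level, 2 to 6 N up the ramp; past the top the handle snaps forward and down, then the stop resists more and more, 2 to 3 N for each mm
- dish: small round white dish, 82 mm diameter, 22 mm high, on the table in front of the case; origin: centre of its underside; bystander
- terminal: payment terminal 164 x 67 x 50 mm, left of the case; origin: centre of its underside; bystander
- tape: roll of brown tape, 93 mm diameter, 48 mm high, right of the case; origin: centre of its underside; bystander
- ring_box: small ring box, 55 x 52 x 45 mm, right of the case; origin: centre of its underside; bystander. Near it stands a black display stand, 290 mm high; two more, 210 mm high, stand to the left and behind left of the case: pass over them or keep clear

How it is judged:
By the outcome, as a careful person would: the job done as asked, in the order asked, and still so for the second after the job is handed in, with the robot touching nothing.
It also fails if it takes over 64 s, if anything falls off the work surface, if the arm or the gripper's body presses on something with over 40 N, if the wrist force passes 120 N, or if a joint passes its speed limit or range.

## Working session

There is one attempt and no reset: what is moved stays moved. The work goes in short steps, Python scripts to look and compute and a tool call to move; the robot and the scene stay as the last step left them, time stands still between calls to the robot, and variables do not carry over. Pictures are saved under pics/ and viewed, at most 10 in all, crops included, and the job is handed in when it is done.

Besides the shell and the picture viewer there is one more tool, called by a JSON object that holds its "op" and its "data", one argument or row to a line. jog_arm: Moves the arm, as the interface text tells. Its arguments: {"type":"object","properties":{"commands":{"type":"array"},"squeeze":{"type":"number"}},"required":["commands"]}

```bash
mkdir -p pics; cat > h.py <<'E'
import numpy as np, cv2
from station import get_obs,get_image,calibration,close_job
np.set_printoptions(precision=4,suppress=True)
E
python3 - <<'E'
from h import *
o=get_obs();print(o)
for n in("top","side"):
    c=calibration(n);print(n,c)
    cv2.imwrite(f"pics/{n}0.png",get_image(n))
print(calibration("wrist"))
E
```

```text
{'clock': 0.0, 'joint_positions': array([ 1.0442,  0.2593,  1.5361, -0.    ,  1.348 , -0.2028]), 'qd': array([ 0.0007, -0.0007,  0.001 , -0.0007,  0.0014, -0.0004]), 'joint_torque': array([  0.0002, -43.7301, -28.4002,   0.0719,   0.0409,  -0.0001]), 'ee_pos': array([0.1747, 0.5209, 0.2178]), 'orientation': array([[-0.948 ,  0.3181, -0.0009],
       [ 0.3181,  0.948 , -0.0016],
       [ 0.0004, -0.0018, -1.    ]]), 'wrist_force': array([ 0.2397, -0.2506,  0.2741]), 'moment': array([-0.0315, -0.0067,  0.0135]), 'finger_force': 0.0, 'gripper_width': 0.09269233614746109}
top {'fx': 447.424620600964, 'fy': 447.424620600964, 'cx': 283.145205569603, 'cy': 207.7407011384478, 'camera_from_world': array([[-0.1863, -0.9825, -0.0016,  0.141 ],
       [ 0.9594, -0.1822,  0.2152, -0.4966],
       [-0.2117,  0.0386,  0.9766, -0.8179],
       [ 0.    ,  0.    ,  0.    ,  1.    ]])}
side {'fx': 389.1305614716399, 'fy': 389.1305614716399, 'cx': 276.7779596751825, 'cy': 204.24654408527977, 'camera_from_world': array([[-0.9996, -0.027 ,  0.0061,  0.5138],
       [ 0.0145, -0.3245,  0.9458, -0.083 ],
       [-0.0236,  0.9455,  0.3248, -0.9326],
       [ 0.    ,  0.    ,  0.    ,  1.    ]])}
{'fx': 325.19226210127806, 'fy': 325.19226210127806, 'cx': 283.2079078908671, 'cy': 212.7388987016122, 'mount': array([[ 0.0001,  0.9614,  0.275 ,  0.0762],
       [ 1.    , -0.0001, -0.0001, -0.0001],
       [-0.    ,  0.275 , -0.9614, -0.1676],
       [ 0.    ,  0.    ,  0.    ,  1.    ]])}
```

View pics/top0.png

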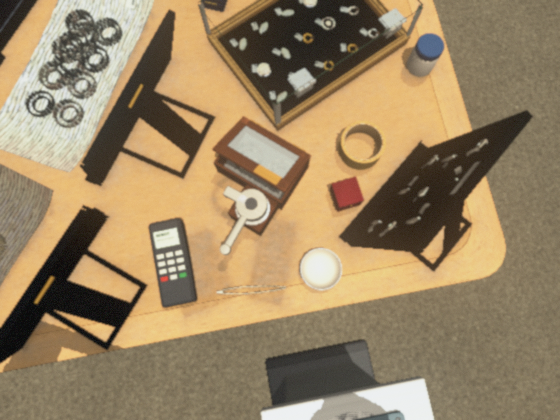

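View pics/side0.png

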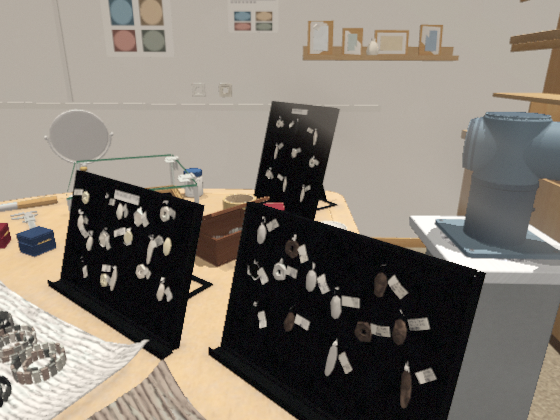

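```bash
python3 - <<'E'
from h import *
im=cv2.imread("pics/top0.png")
c=im[110:270,190:350]
cv2.imwrite("pics/c0.png",cv2.resize(c,None,fx=3.75,fy=3.75,interpolation=cv2.INTER_CUBIC))
E
```

```text
(no output)
```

View pics/c0.png

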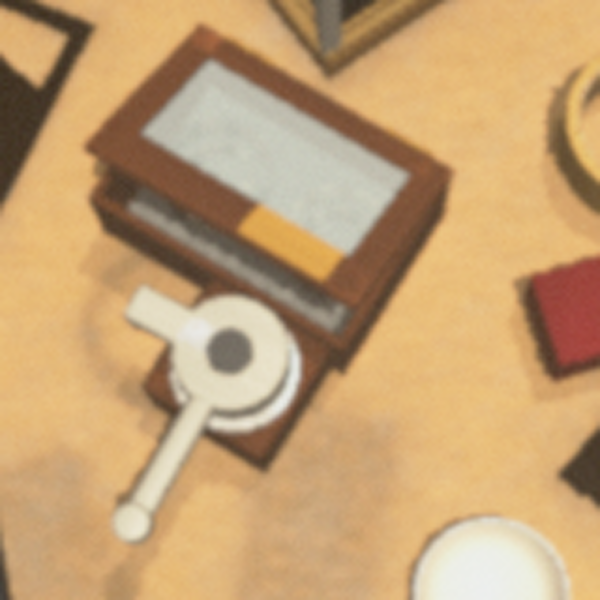

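The top view shows the case with its lid ajar. In the crop, the cap is centred at about (233,352) and the knob at (132,522). The front rim corners are at (93,195) and (343,370), and the lid's front-left corner is at (88,150).

```bash
cat >> h.py <<'E'
C=calibration("top");T=C["camera_from_world"];R=T[:3,:3];t=T[:3,3]
def ray(u,v):
    d=np.array([(u-C["cx"])/C["fx"],-(v-C["cy"])/C["fy"],-1]);return -R.T@t,R.T@d
def onz(u,v,z):
    o,d=ray(u,v);return o+d*(z-o[2])/d[2]
def cr(x,y,z): return onz(190+x/3.75,110+y/3.75,z)
E
python3 - <<'E'
from h import *
print(get_obs()["clock"],"cam",-R.T@t)
im=cv2.imread("pics/top0.png")
hub=cr(233,352,.09);kn=cr(132,522,.089);print(hub,kn,np.linalg.norm(hub-kn))
a=cr(93,195,.06);b=cr(343,370,.06);print("front rim",a,b,np.linalg.norm(a-b))
d=(kn-hub)[:2];print("handle ang",np.degrees(np.arctan2(d[1],d[0])))
e=(b-a)[:2];print("front dir (-y)",np.degrees(np.arctan2(e[1],e[0])))
n=cr(148,310,.087);print("nose",n)
s1=cr(265,468,.048);s2=cr(148,385,.048);print("shelf front corners",s1,s2,np.linalg.norm(s1-s2))
hb1=cr(203,30,.068);hb2=cr(450,172,.068);print("hinge",hb1,hb2,np.linalg.norm(hb1-hb2))
for z in(.08,.09,.1,.11):
    p=cr(88,150,z);print("lid FL",z,p,np.linalg.norm((p-hb1)))
d=onz(321,269,.02);print("dish",d)
print("term right edge",onz(188,225,.05),onz(196,302,.05))
E
```

```text
0.1 cam [0.3295 0.0796 0.9058]
[0.5245 0.1029 0.09  ] [0.45   0.1661 0.089 ] 0.09767549850630936
front rim [0.6293 0.1619 0.06  ] [0.5117 0.0497 0.06  ] 0.16253873089098178
handle ang 139.7233177531367
front dir (-y) -136.3523562882117
nose [0.5546 0.1414 0.087 ]
shelf front corners [0.4708 0.0985 0.048 ] [0.5254 0.1508 0.048 ] 0.07559389205562443
hinge [0.7069 0.089  0.068 ] [ 0.6039 -0.0249  0.068 ] 0.15353945958390092
lid FL 0.08 [0.6469 0.1587 0.08  ] 0.0927506683701747
lid FL 0.09 [0.643  0.1577 0.09  ] 0.09636446855664849
lid FL 0.1 [0.6392 0.1568 0.1   ] 0.10099955389112077
lid FL 0.11 [0.6353 0.1558 0.11  ] 0.10652269120292857
dish [ 0.3864 -0.0056  0.02  ]
term right edge [0.5158 0.2337 0.05  ] [0.3679 0.2397 0.05  ]
```

{"op": "jog_arm", "data": {
  "commands": [
    [1, [0, 0, -0.03], [0, 0, -7]],
    [1, [0, 0, -0.03], [0, 0, -7]],
    [1, [0, 0, -0.03], [0, 0, -7]],
    [1, [0, 0, 0], [0, 0, -7]],
    [1, [0, 0, 0], [0, 0, -7]],
    [1, [0, 0, 0], [0, 0, -7]],
    [1, [0, 0, 0], [0, 0, -7]],
    [1, [0, 0, 0], [0, 0, -7]],
    [1, [0, 0, 0], [0, 0, -6.4]],
    [1, [0, 0, 0], [0, 0, 0]]
  ],
  "squeeze": 20
}}

```text
clock: 0.93
ee_pos: [0.1749, 0.5212, 0.3082]
orientation: [[-0.718, -0.696, -0.0], [-0.696, 0.718, -0.001], [0.001, -0.0, -1.0]]
wrist_force: [-0.6, 0.0, -0.2]
gripper_width: 0.031
finger_force: 0.0
```

```bash
cat >> h.py <<'E'
ex=np.array([.692,-.722,0]);ey=np.array([.722,.692,0]);hub0=np.array([.5235,.101,0]);org=hub0+.09*ex+.035*ey
def case(x,y,z): return org+x*ex+y*ey+np.array([0,0,z])
def shift(p):
    o=get_obs();print("pos",o["ee_pos"],"F",o["wrist_force"],"w",o["gripper_width"],"t",o["clock"]);print(o["orientation"]);return o["orientation"].T@(p-o["ee_pos"])
E
python3 - <<'E'
from h import *
p=case(-.032,.045,.30);print(p,shift(p))
E
```

```text
pos [0.1749 0.5212 0.3082] F [-0.6168  0.0246 -0.1531] w 0.031028892958510218 t 0.9333
[[-0.7184 -0.6956 -0.0005]
 [-0.6956  0.7184 -0.0009]
 [ 0.001  -0.0003 -1.    ]]
[0.6214 0.1145 0.3   ] [-0.0379 -0.6028  0.0083]
```

{"op": "jog_arm", "data": {
  "commands": [
    [1, [-0.002, -0.03, 0], [0, 0, 0]],
    [1, [-0.002, -0.03, 0], [0, 0, 0]],
    [1, [-0.002, -0.03, 0], [0, 0, 0]],
    [1, [-0.002, -0.03, 0], [0, 0, 0]],
    [1, [-0.002, -0.03, 0], [0, 0, 0]],
    [1, [-0.002, -0.03, 0], [0, 0, 0]],
    [1, [-0.002, -0.03, 0], [0, 0, 0]],
    [1, [-0.002, -0.03, 0], [0, 0, 0]],
    [1, [-0.002, -0.03, 0], [0, 0, 0]],
    [1, [-0.002, -0.03, 0], [0, 0, 0]],
    [1, [-0.002, -0.03, 0], [0, 0, 0]],
    [1, [-0.002, -0.03, 0], [0, 0, 0]],
    [1, [-0.002, -0.03, 0], [0, 0, 0]],
    [1, [-0.002, -0.03, 0], [0, 0, 0]],
    [1, [-0.002, -0.03, 0], [0, 0, 0]],
    [1, [-0.002, -0.03, 0], [0, 0, 0]],
    [1, [-0.002, -0.03, 0], [0, 0, 0]],
    [1, [-0.002, -0.03, 0], [0, 0, 0]],
    [1, [0, -0.03, 0], [0, 0, 0]],
    [1, [-0.002, -0.03, 0], [0, 0, 0]]
  ]
}}

```text
clock: 2.6
ee_pos: [0.6187, 0.1138, 0.3082]
orientation: [[-0.724, -0.69, -0.001], [-0.69, 0.724, -0.0], [0.001, 0.001, -1.0]]
wrist_force: [0.8, -0.4, -0.7]
gripper_width: 0.0
finger_force: 0.0
```

```bash
python3 - <<'E'
from h import *
p=case(-.032,.045,.15);print(p,shift(p))
im=get_image("wrist");cv2.imwrite("pics/w1.png",im)
cv2.imwrite("pics/t1.png",get_image("top"))
E
```

```text
pos [0.6187 0.1138 0.3082] F [ 0.7688 -0.4453 -0.6875] w 3.6280327804400945e-05 t 2.6
[[-0.7241 -0.6897 -0.0008]
 [-0.6897  0.7241 -0.    ]
 [ 0.0006  0.0006 -1.    ]]
[0.6214 0.1145 0.15  ] [-0.0025 -0.0014  0.1582]
```

View pics/w1.png

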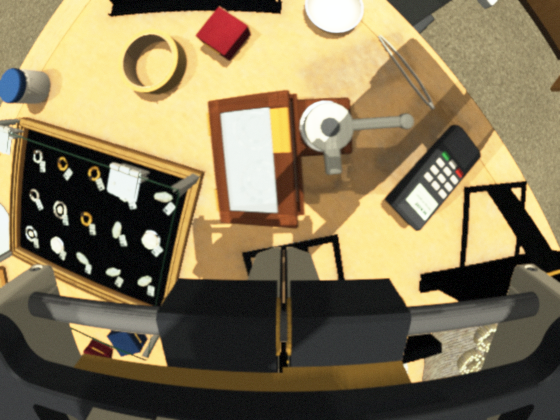

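The wrist picture shows the closed fingertips at (285,290), the cap at about (327,127) and the knob at (407,121). The lid's front edge runs along u≈296 and the case is clear. I'll triangulate these against the top view.

```bash
cat >> h.py <<'E'
W=calibration("wrist");M=W["mount"]
def wray(u,v,ee,Rt):
    a=np.array([u-W["cx"],v-W["cy"]]);r=np.hypot(*a);th=r/W["fx"]
    d=np.array([a[0]/r*np.sin(th),-a[1]/r*np.sin(th),-np.cos(th)])
    return ee+Rt@M[:3,3],Rt@M[:3,:3]@d
def tri(A,B):
    (o1,d1),(o2,d2)=A,B;s=np.linalg.lstsq(np.c_[d1,-d2],o2-o1,rcond=None)[0]
    p,q=o1+s[0]*d1,o2+s[1]*d2;return (p+q)/2,np.linalg.norm(p-q)
E
python3 - <<'E'
from h import *
o=get_obs();ee,Rt=o["ee_pos"],o["orientation"]
w=lambda u,v:wray(u,v,ee,Rt)
c=lambda x,y:ray(190+x/3.75,110+y/3.75)
inv=lambda p:np.array([(p-org)@ex,(p-org)@ey,p[2]])
for n,a,b in[("cap",(327,127),(233,352)),("knob",(407,121),(132,522)),("lidFL",(297,226),(88,150)),("lidBR",(209,100),(450,172)),("lidBL",(219,222),(203,30)),("rimFL",(301,219),(93,195))]:
    p,e=tri(w(*a),c(*b));print(n,p,e,inv(p))
def wz(u,v,z):
    s,d=w(u,v);return s+d*(z-s[2])/d[2]
print("shelf corner",inv(wz(350,98,.048)))
print(wz(327,127,.09),wz(407,121,.089))
E
```

```text
cap [0.5311 0.103  0.0614] 0.0016246280978352893 [-0.0862 -0.0281  0.0614]
knob [0.4519 0.1675 0.0759] 1.493716951428074e-05 [-0.1876 -0.0407  0.0759]
lidFL [0.6462 0.159  0.0835] 0.0018054640182076716 [-0.047   0.0937  0.0835]
lidBR [ 0.6058 -0.0277  0.0662] 0.005506714763974926 [ 0.0598 -0.0646  0.0662]
lidBL [ 0.7599  0.0913 -0.0479] 0.0023438873118059073 [ 0.0806  0.1289 -0.0479]
rimFL [0.6445 0.1683 0.0255] 0.008128417550947672 [-0.0548  0.0989  0.0255]
shelf corner [-0.1179 -0.068   0.048 ]
[0.5333 0.0992 0.09  ] [0.4556 0.1639 0.089 ]
```

{"op": "jog_arm", "data": {
  "commands": [
    [1, [-0.001, -0.001, 0.03], [0, 0, 0]],
    [1, [-0.001, 0, 0.03], [0, 0, 0]],
    [1, [0, 0, 0.03], [0, 0, 0]],
    [1, [0, 0, 0.03], [0, 0, 0]],
    [1, [0, 0, 0.03], [0, 0, 0]],
    [1, [0, 0, 0.02], [0, 0, 0]],
    [1, [0, 0, 0.008], [0, 0, 0]],
    [1, [0, 0, 0], [0, 0, 0]],
    [1, [0, 0, 0], [0, 0, 0]]
  ]
}}

```text
clock: 3.45
ee_pos: [0.6203, 0.1161, 0.1313]
orientation: [[-0.722, -0.692, 0.0], [-0.692, 0.722, 0.0], [-0.0, -0.0, -1.0]]
wrist_force: [-0.2, 0.8, 1.4]
gripper_width: 0.0004
finger_force: 0.0
```

```bash
python3 - <<'E'
from h import *
im=get_image("wrist");im2=get_image("top")
cv2.imwrite("pics/m2.png",np.hstack([cv2.resize(im[60:360,150:450],(400,400)),cv2.resize(im2[90:270,170:350],(400,400))]))
E
```

```text
(no output)
```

View pics/m2.png

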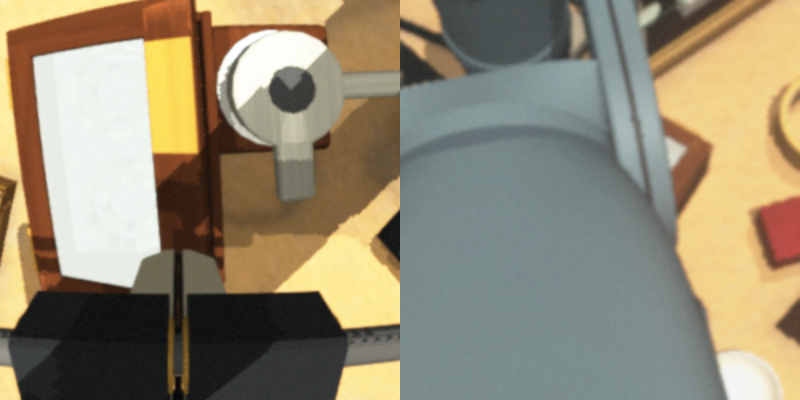

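The left half (wrist) shows the closed fingertips over the lid's front frame near its +y end, at crop (180,255). The cap's dark centre is at crop (293,90), and the lid's front edge is at about u=210. The arm hides the case in the top view.

```bash
python3 - <<'E'
from h import *
o=get_obs();ee,Rt=o["ee_pos"],o["orientation"];print(ee)
def wz(x,y,z):
    s,d=wray(150+x*.75,60+y*.75,ee,Rt);return s+d*(z-s[2])/d[2]
inv=lambda p:np.array([(p-org)@ex,(p-org)@ey,p[2]])
print("tcp",inv(ee))
for n,x,y,z in[("hubtop",293,90,.09),("nose l",278,197,.087),("nose r",313,199,.087),("cap back",230,95,.09),("cap front",343,92,.09),("lid FR",195,12,.09),("rim R",210,12,.06),("shelf FR",327,25,.048),("shelf FL",328,150,.048),("lid front left",207,240,.085),("lid left edge back",38,285,.07),("lid BR",10,33,.066),("rim FL",222,275,.06)]:
    p=wz(x,y,z);print(n,p,inv(p))
E
```

```text
[0.6213 0.116  0.1327]
tcp [-0.0331  0.046   0.1327]
hubtop [0.529  0.1052 0.09  ] [-0.0893 -0.0281  0.09  ]
nose l [0.5719 0.1402 0.087 ] [-0.0848  0.0271  0.087 ]
nose r [0.5593 0.1548 0.087 ] [-0.1041  0.0281  0.087 ]
cap back [0.5531 0.0851 0.09  ] [-0.058  -0.0246  0.09  ]
cap front [0.5102 0.1241 0.09  ] [-0.1159 -0.0286  0.09  ]
lid FR [0.5358 0.0449 0.09  ] [-0.041  -0.0649  0.09  ]
rim R [0.5258 0.0481 0.06  ] [-0.0503 -0.0699  0.06  ]
shelf FR [0.478  0.1004 0.048 ] [-0.1211 -0.0682  0.048 ]
shelf FL [0.5305 0.1555 0.048 ] [-0.1245  0.0078  0.048 ]
lid front left [0.6146 0.1308 0.085 ] [-0.0484  0.0514  0.085 ]
lid left edge back [0.7112 0.0827 0.07  ] [0.0531 0.0879 0.07  ]
lid BR [ 0.6083 -0.0265  0.066 ] [ 0.0607 -0.062   0.066 ]
rim FL [0.6302 0.1616 0.06  ] [-0.06   0.084  0.06 ]
```

```bash
cat >> h.py <<'E'
ex=np.array([.717,-.697,0]);ey=np.array([.697,.717,0]);hub0=np.array([.5275,.104,0]);org=hub0+.09*ex+.035*ey
inv=lambda p:np.array([(p-org)@ex,(p-org)@ey,p[2]])
E
```

{"op": "jog_arm", "data": {
  "commands": [
    [1, [0, 0, 0.004], [0, 0, 0]],
    [1, [0, 0.001, 0.004], [0, 0, 0]],
    [1, [0, 0, 0.004], [0, 0, 0]],
    [1, [0, 0.001, 0.004], [0, 0, 0]],
    [1, [0, 0, 0.004], [0, 0, 0]],
    [1, [0, 0, 0], [0, 0, 0]]
  ]
}}

```text
clock: 4.05
ee_pos: [0.6185, 0.1173, 0.1099]
orientation: [[-0.721, -0.693, -0.001], [-0.693, 0.721, 0.0], [0.0, 0.001, -1.0]]
wrist_force: [-0.2, 0.2, 1.0]
gripper_width: 0.0004
finger_force: 0.0
```

{"op": "jog_arm", "data": {
  "commands": [
    [1, [0, 0, 0.003], [0, 0, 0]],
    [1, [0, 0.001, 0.003], [0, 0, 0]],
    [1, [0, 0, 0.003], [0, 0, 0]],
    [1, [0, 0.001, 0.003], [0, 0, 0]],
    [1, [0, 0, 0], [0, 0, 0]]
  ]
}}

```text
clock: 4.47
ee_pos: [0.6173, 0.1189, 0.0982]
orientation: [[-0.721, -0.693, -0.0], [-0.693, 0.721, 0.0], [-0.0, 0.0, -1.0]]
wrist_force: [0.1, 0.7, 1.4]
gripper_width: 0.0
finger_force: 0.7
```

{"op": "jog_arm", "data": {
  "commands": [
    [1, [0, 0, 0.003], [0, 0, 0]],
    [1, [0, 0.001, 0.003], [0, 0, 0]],
    [1, [0, 0, 0.003], [0, 0, 0]],
    [1, [0, 0.001, 0.003], [0, 0, 0]],
    [1, [0, 0, 0], [0, 0, 0]]
  ]
}}

```text
clock: 4.88
ee_pos: [0.6158, 0.1201, 0.0858]
orientation: [[-0.721, -0.693, -0.001], [-0.693, 0.721, -0.0], [0.0, 0.0, -1.0]]
wrist_force: [1.4, 0.5, 0.5]
gripper_width: 0.0004
finger_force: 0.3
```

{"op": "jog_arm", "data": {
  "commands": [
    [1, [0, 0, 0.003], [0, 0, 0]],
    [1, [0, 0, 0.003], [0, 0, 0]],
    [1, [0, 0, 0], [0, 0, 0]]
  ]
}}

```text
clock: 5.13
ee_pos: [0.6157, 0.1202, 0.0799]
orientation: [[-0.721, -0.693, -0.001], [-0.693, 0.721, 0.0], [0.0, 0.001, -1.0]]
wrist_force: [-0.2, 0.0, 0.6]
gripper_width: 0.0005
finger_force: 0.3
```

{"op": "jog_arm", "data": {
  "commands": [
    [1, [0, 0, 0.003], [0, 0, 0]],
    [1, [0, 0, 0.003], [0, 0, 0]],
    [1, [0, 0, 0], [0, 0, 0]]
  ]
}}

```text
clock: 5.38
ee_pos: [0.6157, 0.1201, 0.0739]
orientation: [[-0.721, -0.693, -0.001], [-0.693, 0.721, 0.0], [0.0, 0.001, -1.0]]
wrist_force: [0.1, 0.6, 0.2]
gripper_width: 0.0004
finger_force: 0.2
```

{"op": "jog_arm", "data": {
  "commands": [
    [1, [0, 0, 0.0015], [0, 0, 0]],
    [1, [0, 0, 0.0015], [0, 0, 0]],
    [1, [0, 0, 0], [0, 0, 0]]
  ]
}}

```text
clock: 5.63
ee_pos: [0.6158, 0.12, 0.0713]
orientation: [[-0.721, -0.693, -0.001], [-0.693, 0.721, -0.0], [0.0, 0.0, -1.0]]
wrist_force: [-0.4, 1.5, 0.6]
gripper_width: 0.0004
finger_force: 0.5
```

```bash
python3 - <<'E'
from h import *
o=get_obs();print(inv(o["ee_pos"]),o["wrist_force"],o["clock"])
im=get_image("wrist");im2=get_image("side")
cv2.imwrite("pics/m3.png",np.hstack([cv2.resize(im[60:360,150:450],(400,400)),cv2.resize(im2[180:280,170:270],(400,400))]))
E
```

```text
[-0.0379  0.038   0.0713] [-0.4428  1.5419  0.6111] 5.6333
```

View pics/m3.png

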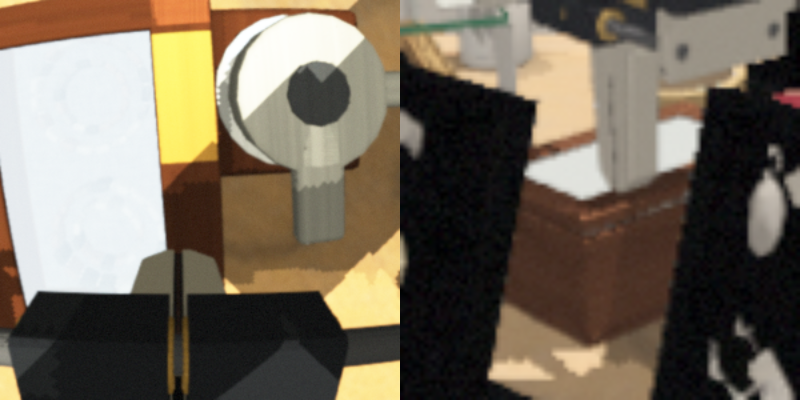

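The side view shows the fingers on the lid's front frame with only a thin gap left. I'll keep pressing gently.

{"op": "jog_arm", "data": {
  "commands": [
    [1, [0, 0, 0.001], [0, 0, 0]],
    [1, [0, 0, 0.001], [0, 0, 0]],
    [1, [0, 0, 0], [0, 0, 0]],
    [1, [0, 0, 0], [0, 0, 0]]
  ]
}}

```text
clock: 6.07
ee_pos: [0.616, 0.1197, 0.0696]
orientation: [[-0.721, -0.693, 0.0], [-0.693, 0.721, -0.0], [0.0, -0.0, -1.0]]
wrist_force: [-1.2, -0.7, 2.6]
gripper_width: 0.0006
finger_force: 1.3
```

{"op": "jog_arm", "data": {
  "commands": [
    [1, [0, 0, 0.001], [0, 0, 0]],
    [1, [0, 0, 0], [0, 0, 0]],
    [1, [0, 0, 0], [0, 0, 0]]
  ]
}}

```text
clock: 6.32
ee_pos: [0.616, 0.1198, 0.0686]
orientation: [[-0.721, -0.693, -0.0], [-0.693, 0.721, -0.0], [0.0, -0.0, -1.0]]
wrist_force: [-1.6, -1.0, 2.9]
gripper_width: 0.0005
finger_force: 1.5
```

{"op": "jog_arm", "data": {
  "commands": [
    [1, [0, 0, 0.001], [0, 0, 0]],
    [1, [0, 0, 0], [0, 0, 0]],
    [1, [0, 0, 0], [0, 0, 0]]
  ]
}}

```text
clock: 6.57
ee_pos: [0.616, 0.1199, 0.0683]
orientation: [[-0.721, -0.693, 0.0], [-0.693, 0.721, -0.0], [0.0, -0.0, -1.0]]
wrist_force: [-3.2, -1.7, 6.5]
gripper_width: 0.0007
finger_force: 3.6
```

{"op": "jog_arm", "data": {
  "commands": [
    [1, [0, 0, 0.0005], [0, 0, 0]],
    [1, [0, 0, 0], [0, 0, 0]],
    [1, [0, 0, 0], [0, 0, 0]]
  ]
}}

```text
clock: 6.82
ee_pos: [0.616, 0.1199, 0.0682]
orientation: [[-0.721, -0.693, 0.0], [-0.693, 0.721, -0.0], [-0.0, -0.001, -1.0]]
wrist_force: [-3.3, -1.4, 10.4]
gripper_width: 0.0004
finger_force: 4.9
```

{"op": "jog_arm", "data": {
  "commands": [
    [1, [0, 0, -0.01], [0, 0, 0]],
    [1, [0, 0, -0.02], [0, 0, 0]],
    [1, [0, 0, -0.03], [0, 0, -5]],
    [1, [0, 0, -0.03], [0, 0, 0]],
    [1, [0, 0, 0], [0, 0, 0]],
    [1, [0, 0, 0], [0, 0, 0]]
  ]
}}

```text
clock: 7.32
ee_pos: [0.6177, 0.1202, 0.1595]
orientation: [[-0.658, -0.753, 0.005], [-0.753, 0.658, 0.0], [-0.004, -0.004, -1.0]]
wrist_force: [-0.3, 0.3, -0.1]
gripper_width: 0.0003
finger_force: 0.0
```

```bash
python3 - <<'E'
from h import *
print(shift(np.array([.4615,.1315,.158])))
E
```

```text
pos [0.6177 0.1202 0.1595] F [-0.3408  0.3325 -0.1355] w 0.00034728044536536497 t 7.3167
[[-0.6582 -0.7528  0.0053]
 [-0.7528  0.6582  0.0003]
 [-0.0037 -0.0038 -1.    ]]
[0.0943 0.125  0.0007]
```

{"op": "jog_arm", "data": {
  "commands": [
    [1, [0.019, 0.025, 0], [0, 0, 0]],
    [1, [0.019, 0.025, 0], [0, 0, 0]],
    [1, [0.019, 0.025, 0], [0, 0, 0]],
    [1, [0.019, 0.025, 0], [0, 0, 0]],
    [1, [0.018, 0.025, 0], [0, 0, 0]],
    [1, [0, 0, 0], [0, 0, 0]],
    [1, [0, 0, 0], [0, 0, 0]]
  ]
}}

```text
clock: 7.9
ee_pos: [0.4582, 0.1318, 0.1563]
orientation: [[-0.658, -0.753, -0.002], [-0.753, 0.658, 0.0], [0.001, 0.001, -1.0]]
wrist_force: [0.9, 0.3, 0.4]
gripper_width: 0.0004
finger_force: 0.0
```

```bash
python3 - <<'E'
from h import *
print(shift(np.array([.4615,.1315,.073])))
im=get_image("wrist");im2=get_image("side")
cv2.imwrite("pics/m4.png",np.hstack([cv2.resize(im[40:380,110:450],(400,400)),cv2.resize(im2[180:280,170:270],(400,400))]))
E
```

```text
pos [0.4582 0.1318 0.1563] F [0.8812 0.3343 0.4425] w 0.0004353986774852073 t 7.9
[[-0.6577 -0.7533 -0.0018]
 [-0.7533  0.6577  0.    ]
 [ 0.0012  0.0014 -1.    ]]
[-0.0021 -0.0028  0.0833]
```

View pics/m4.png

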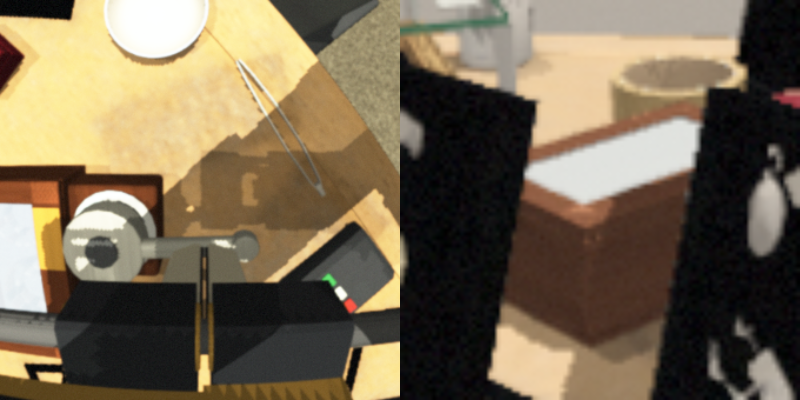

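The side view shows the lid flush on the case, so it is shut. In the wrist view the bar runs from crop (140,245) to the knob at (245,245), with the hub centre at (102,250). I'll work out the bar's position relative to the tool.

```bash
python3 - <<'E'
from h import *
o=get_obs();ee,Rt=o["ee_pos"],o["orientation"];print(ee)
for n,x,y,z in[("hub",102,250,.09),("bar in",145,245,.087),("bar out",225,244,.087),("knob",246,245,.092)]:
    s,d=wray(110+x*.85,40+y*.85,ee,Rt);p=s+d*(z-s[2])/d[2];print(n,p,Rt.T@(p-ee))
E
```

```text
[0.4608 0.1315 0.1569]
hub [0.5289 0.1037 0.09  ] [-0.0238 -0.0695  0.0669]
bar in [0.5046 0.121  0.087 ] [-0.0209 -0.0399  0.0699]
bar out [0.4634 0.1557 0.087 ] [-0.0199  0.014   0.0699]
knob [0.4524 0.1637 0.092 ] [-0.0187  0.0275  0.0649]
```

{"op": "jog_arm", "data": {
  "commands": [
    [1, [0, -0.001, 0.02], [0, 0, 0]],
    [1, [0, -0.002, 0.02], [0, 0, 0]],
    [1, [0, 0, 0.02], [0, 0, 0]],
    [1, [0, 0, 0.015], [0, 0, 0]],
    [1, [0, 0, 0.009], [0, 0, 0]],
    [1, [0, 0, 0], [0, 0, 0]],
    [1, [0, 0, 0], [0, 0, 0]]
  ]
}}

```text
clock: 8.58
ee_pos: [0.4629, 0.1294, 0.0728]
orientation: [[-0.658, -0.753, -0.001], [-0.753, 0.658, -0.0], [0.001, 0.001, -1.0]]
wrist_force: [-0.1, -0.2, -0.6]
gripper_width: 0.0007
finger_force: 0.0
```

{"op": "jog_arm", "data": {
  "commands": [
    [1, [-0.002, 0, 0], [0, 0, 0]],
    [1, [-0.002, 0, 0], [0, 0, 0]],
    [1, [-0.002, 0, 0], [0, 0, 0]],
    [1, [0, 0, 0], [0, 0, 0]]
  ]
}}

```text
clock: 8.92
ee_pos: [0.467, 0.1342, 0.0739]
orientation: [[-0.658, -0.753, 0.001], [-0.753, 0.658, -0.0], [-0.001, -0.001, -1.0]]
wrist_force: [0.3, -0.8, 0.4]
gripper_width: 0.0007
finger_force: 0.3
```

{"op": "jog_arm", "data": {
  "commands": [
    [1, [-0.0035, 0.0007, 0], [0, 0, 3]],
    [1, [-0.0035, 0.0007, 0], [0, 0, 3]],
    [1, [-0.0035, 0.0007, 0], [0, 0, 3]],
    [1, [-0.0035, 0.0007, 0], [0, 0, 3]],
    [1, [-0.0035, 0.0007, 0], [0, 0, 3]],
    [1, [0, 0, 0], [0, 0, 0]]
  ]
}}

```text
clock: 9.42
ee_pos: [0.477, 0.1489, 0.0735]
orientation: [[-0.831, -0.556, 0.001], [-0.556, 0.831, 0.0], [-0.001, -0.0, -1.0]]
wrist_force: [-0.0, -1.2, 0.1]
gripper_width: 0.0006
finger_force: 0.0
```

```bash
cat > s.py <<'E'
from h import *
h=np.array([.529,.104,0])
o=get_obs();u=o["orientation"].T@(o["ee_pos"]-h)
y=o["orientation"][:,1];f=o["orientation"].T@o["wrist_force"]
print("t",o["clock"],"rel hub in tool",u[:2],"z",o["ee_pos"][2],"Ftool",f,"M",o["moment"],"turn if in line",np.radians(135.8)-np.arctan2(y[1],y[0]))
E
python3 s.py
```

```text
t 9.4167 rel hub in tool [0.0182 0.0662] z 0.0735298137018388 Ftool [ 0.7122 -1.0072 -0.1168] M [0.0543 0.0582 0.0368] turn if in line 0.21008537191156185
```

{"op": "jog_arm", "data": {
  "commands": [
    [1, [-0.0035, 0.0007, 0], [0, 0, 3]],
    [1, [-0.0035, 0.0007, 0], [0, 0, 3]],
    [1, [-0.0035, 0.0007, 0], [0, 0, 3]],
    [1, [-0.0035, 0.0007, 0], [0, 0, 3]],
    [1, [-0.0035, 0.0007, 0], [0, 0, 3]],
    [1, [-0.003, 0, 0], [0, 0, 0]],
    [1, [0, 0, 0], [0, 0, 0]]
  ]
}}

```text
clock: 10.0
ee_pos: [0.4935, 0.1609, 0.0733]
orientation: [[-0.945, -0.326, 0.0], [-0.326, 0.945, 0.0], [-0.0, 0.0, -1.0]]
wrist_force: [0.2, -0.3, 0.4]
gripper_width: 0.0008
finger_force: 0.0
```

{"op": "jog_arm", "data": {
  "commands": [
    [1, [-0.0035, 0.0007, 0], [0, 0, 3]],
    [1, [-0.0035, 0.0007, 0], [0, 0, 3]],
    [1, [-0.0035, 0.0007, 0], [0, 0, 3]],
    [1, [-0.0035, 0.0007, 0], [0, 0, 3]],
    [1, [0, 0, 0], [0, 0, 0]]
  ]
}}

```text
clock: 10.42
ee_pos: [0.5067, 0.1668, 0.0733]
orientation: [[-0.993, -0.12, 0.001], [-0.12, 0.993, -0.0], [-0.001, -0.0, -1.0]]
wrist_force: [1.0, 0.1, -0.2]
gripper_width: 0.0005
finger_force: 0.0
```

```bash
python3 s.py
```

```text
t 10.4167 rel hub in tool [0.0146 0.065 ] z 0.0732848822158821 Ftool [-0.9811 -0.057   0.2466] M [ 0.1491  0.035  -0.0028] turn if in line 0.6794704308371748
```

{"op": "jog_arm", "data": {
  "commands": [
    [1, [-0.0035, 0.0007, 0], [0, 0, 3]],
    [1, [-0.0035, 0.0007, 0], [0, 0, 3]],
    [1, [-0.0035, 0.0007, 0], [0, 0, 3]],
    [1, [0, 0, 0], [0, 0, 0]]
  ]
}}

```text
clock: 10.75
ee_pos: [0.5171, 0.1695, 0.0733]
orientation: [[-0.999, 0.036, 0.001], [0.036, 0.999, -0.0], [-0.001, -0.0, -1.0]]
wrist_force: [0.1, 0.8, -0.7]
gripper_width: 0.0004
finger_force: 0.0
```

```bash
python3 - <<'E'
import s
from h import *
im=get_image("wrist");im2=get_image("top")
cv2.imwrite("pics/m5.png",np.hstack([cv2.resize(im[40:380,110:450],(400,400)),cv2.resize(im2[110:270,170:330],(400,400))]))
E
```

```text
t 10.75 rel hub in tool [0.0142 0.065 ] z 0.07326830275730173 Ftool [-0.0606  0.7669  0.6987] M [0.0215 0.02   0.0124] turn if in line 0.8357793371882856
```

View pics/m5.png

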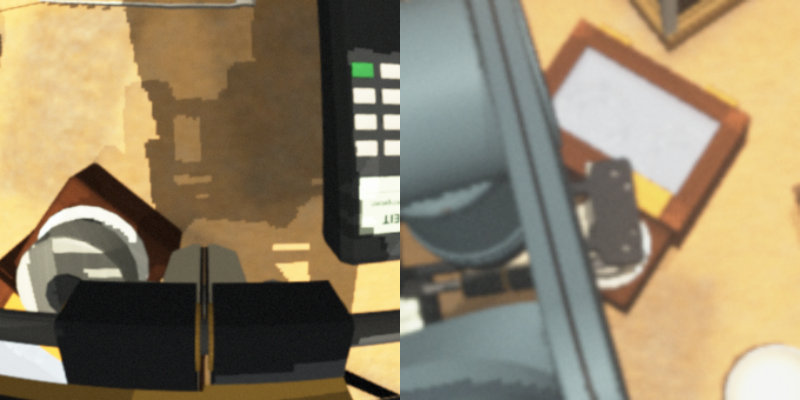

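The bar is hidden ahead of the fingers, with the knob just visible at (275,285), so the handle is being carried along. I'll continue in small steps.

{"op": "jog_arm", "data": {
  "commands": [
    [1, [-0.0035, 0.0007, 0], [0, 0, 3]],
    [1, [-0.0035, 0.0007, 0], [0, 0, 3]]
  ]
}}

```text
clock: 11.02
ee_pos: [0.5219, 0.1705, 0.0729]
orientation: [[-0.99, 0.141, -0.003], [0.141, 0.99, -0.0], [0.003, -0.001, -1.0]]
wrist_force: [-7.4, -0.5, 2.5]
gripper_width: 0.0001
finger_force: 3.2
```

{"op": "jog_arm", "data": {
  "commands": [
    [1, [-0.0035, 0.0007, 0], [0, 0, 3]],
    [1, [-0.0035, 0.0007, 0], [0, 0, 3]]
  ]
}}

```text
clock: 11.18
ee_pos: [0.5276, 0.1711, 0.0727]
orientation: [[-0.97, 0.244, -0.006], [0.244, 0.97, 0.0], [0.006, -0.001, -1.0]]
wrist_force: [-7.0, 0.2, 4.6]
gripper_width: 0.0007
finger_force: 3.5
```

```bash
python3 s.py
```

```text
t 11.1833 rel hub in tool [0.0181 0.0646] z 0.07268498379735314 Ftool [ 6.8194 -1.5577 -4.5701] M [ 0.1597  1.1922 -0.0117] turn if in line 1.0456039283190899
```

{"op": "jog_arm", "data": {
  "commands": [
    [1, [-0.0017, 0.0003, 0], [0, 0, 1.5]],
    [1, [-0.0017, 0.0003, 0], [0, 0, 1.5]]
  ]
}}

```text
clock: 11.35
ee_pos: [0.5317, 0.1709, 0.0731]
orientation: [[-0.956, 0.293, -0.004], [0.293, 0.956, 0.0], [0.004, -0.001, -1.0]]
wrist_force: [-9.3, 2.3, 7.5]
gripper_width: 0.0004
finger_force: 4.3
```

{"op": "jog_arm", "data": {
  "commands": [
    [1, [-0.0017, 0.0003, 0], [0, 0, 1.5]],
    [1, [-0.0017, 0.0003, 0], [0, 0, 1.5]]
  ]
}}

```text
clock: 11.52
ee_pos: [0.5352, 0.1707, 0.0731]
orientation: [[-0.939, 0.343, -0.004], [0.343, 0.939, 0.001], [0.004, -0.001, -1.0]]
wrist_force: [-3.8, 2.5, 3.7]
gripper_width: 0.0006
finger_force: 2.3
```

```bash
python3 s.py
```

```text
t 11.5167 rel hub in tool [0.0173 0.0647] z 0.07309155118879801 Ftool [ 4.4086  1.0733 -3.7222] M [ 0.3313  0.7424 -0.0568] turn if in line 1.1490130119415871
```

{"op": "jog_arm", "data": {
  "commands": [
    [1, [-0.0017, 0.0003, 0], [0, 0, 1.5]],
    [1, [0, 0, 0], [0, 0, 0]]
  ]
}}

```text
clock: 11.68
ee_pos: [0.5379, 0.1703, 0.0733]
orientation: [[-0.93, 0.367, -0.002], [0.367, 0.93, 0.001], [0.002, 0.0, -1.0]]
wrist_force: [-3.7, 2.2, 4.7]
gripper_width: 0.0007
finger_force: 2.3
```

{"op": "jog_arm", "data": {
  "commands": [
    [1, [-0.0017, 0.0003, 0], [0, 0, 1.5]],
    [1, [0, 0, 0], [0, 0, 0]]
  ]
}}

```text
clock: 11.85
ee_pos: [0.5392, 0.1702, 0.0732]
orientation: [[-0.92, 0.392, -0.003], [0.392, 0.92, 0.001], [0.003, -0.0, -1.0]]
wrist_force: [-4.6, 2.4, 3.9]
gripper_width: 0.0003
finger_force: 3.0
```

```bash
python3 s.py
```

```text
t 11.85 rel hub in tool [0.0168 0.0649] z 0.07319247572490321 Ftool [ 5.164   0.4349 -3.8536] M [ 0.4079  0.9194 -0.0303] turn if in line 1.201747901358487
```

{"op": "jog_arm", "data": {
  "commands": [
    [1, [-0.0017, 0.0003, 0], [0, 0, 1.5]],
    [1, [0, 0, 0], [0, 0, 0]]
  ]
}}

```text
clock: 12.02
ee_pos: [0.5402, 0.1701, 0.0731]
orientation: [[-0.91, 0.415, -0.004], [0.415, 0.91, 0.002], [0.004, -0.0, -1.0]]
wrist_force: [-7.2, 3.9, 5.1]
gripper_width: 0.0006
finger_force: 3.9
```

{"op": "jog_arm", "data": {
  "commands": [
    [1, [-0.0017, 0.0003, 0], [0, 0, 1.5]],
    [1, [0, 0, 0], [0, 0, 0]]
  ]
}}

```text
clock: 12.18
ee_pos: [0.5424, 0.1695, 0.0732]
orientation: [[-0.898, 0.439, -0.003], [0.439, 0.898, 0.001], [0.003, -0.0, -1.0]]
wrist_force: [-5.0, 2.7, 3.9]
gripper_width: 0.0003
finger_force: 2.9
```

{"op": "jog_arm", "data": {
  "commands": [
    [1, [-0.0017, 0.0003, 0], [0, 0, 1.5]],
    [1, [0, 0, 0], [0, 0, 0]]
  ]
}}

```text
clock: 12.35
ee_pos: [0.5439, 0.1692, 0.0732]
orientation: [[-0.887, 0.463, -0.003], [0.463, 0.887, 0.002], [0.004, -0.0, -1.0]]
wrist_force: [-6.1, 4.2, 5.5]
gripper_width: 0.0008
finger_force: 3.6
```

{"op": "jog_arm", "data": {
  "commands": [
    [1, [-0.0017, 0.0003, 0], [0, 0, 1.5]],
    [1, [0, 0, 0], [0, 0, 0]]
  ]
}}

```text
clock: 12.52
ee_pos: [0.546, 0.1686, 0.0733]
orientation: [[-0.874, 0.485, -0.002], [0.485, 0.874, 0.001], [0.003, 0.0, -1.0]]
wrist_force: [-2.9, 1.4, 2.3]
gripper_width: 0.0006
finger_force: 1.8
```

{"op": "jog_arm", "data": {
  "commands": [
    [1, [-0.0017, 0.0003, 0], [0, 0, 1.5]],
    [1, [0, 0, 0], [0, 0, 0]]
  ]
}}

```text
clock: 12.68
ee_pos: [0.5476, 0.1682, 0.0732]
orientation: [[-0.861, 0.509, -0.003], [0.509, 0.861, 0.002], [0.003, 0.0, -1.0]]
wrist_force: [-6.1, 4.3, 4.7]
gripper_width: 0.0005
finger_force: 3.5
```

```bash
python3 s.py
```

```text
t 12.6833 rel hub in tool [0.0169 0.0647] z 0.07322202004109327 Ftool [ 7.4487  0.624  -4.6943] M [ 0.6984  0.8721 -0.1176] turn if in line 1.3334301247858151
```

{"op": "jog_arm", "data": {
  "commands": [
    [1, [-0.0017, 0.0003, 0], [0, 0, 1.5]],
    [1, [0, 0, 0], [0, 0, 0]]
  ]
}}

```text
clock: 12.85
ee_pos: [0.5487, 0.1679, 0.0731]
orientation: [[-0.847, 0.531, -0.004], [0.531, 0.847, 0.002], [0.004, 0.0, -1.0]]
wrist_force: [-6.7, 5.3, 4.2]
gripper_width: 0.0003
finger_force: 4.3
```

{"op": "jog_arm", "data": {
  "commands": [
    [1, [-0.0017, 0.0003, 0], [0, 0, 1.5]],
    [1, [0, 0, 0], [0, 0, 0]]
  ]
}}

```text
clock: 13.02
ee_pos: [0.5514, 0.1666, 0.0734]
orientation: [[-0.833, 0.553, -0.001], [0.553, 0.833, 0.001], [0.002, 0.0, -1.0]]
wrist_force: [-4.1, 2.7, 4.3]
gripper_width: 0.0004
finger_force: 2.3
```

```bash
python3 s.py
```

```text
t 13.0167 rel hub in tool [0.0161 0.0646] z 0.07335117609932852 Ftool [ 4.9002  0.0349 -4.2826] M [ 0.4929  0.5984 -0.0272] turn if in line 1.3855319123708956
```

{"op": "jog_arm", "data": {
  "commands": [
    [1, [-0.0017, 0.0003, 0], [0, 0, 1.5]],
    [1, [0, 0, 0], [0, 0, 0]]
  ]
}}

```text
clock: 13.18
ee_pos: [0.5528, 0.1662, 0.0733]
orientation: [[-0.818, 0.575, -0.002], [0.575, 0.818, 0.002], [0.003, 0.0, -1.0]]
wrist_force: [-6.2, 4.1, 5.0]
gripper_width: 0.0009
finger_force: 3.3
```

{"op": "jog_arm", "data": {
  "commands": [
    [1, [-0.0017, 0.0003, 0], [0, 0, 1.5]],
    [1, [0, 0, 0], [0, 0, 0]]
  ]
}}

```text
clock: 13.35
ee_pos: [0.5549, 0.1652, 0.0734]
orientation: [[-0.803, 0.596, -0.001], [0.596, 0.803, 0.001], [0.001, 0.001, -1.0]]
wrist_force: [-2.9, 3.1, 1.5]
gripper_width: 0.0003
finger_force: 2.1
```

```bash
python3 s.py
```

```text
t 13.35 rel hub in tool [0.0158 0.0646] z 0.07335106682603486 Ftool [ 4.1869  0.7289 -1.4924] M [ 0.3961  0.5137 -0.0811] turn if in line 1.4382306530418654
```

{"op": "jog_arm", "data": {
  "commands": [
    [1, [-0.0017, 0.0003, 0], [0, 0, 1.5]],
    [1, [0, 0, 0], [0, 0, 0]]
  ]
}}

```text
clock: 13.52
ee_pos: [0.5576, 0.1635, 0.0733]
orientation: [[-0.786, 0.618, 0.001], [0.618, 0.786, -0.0], [-0.001, 0.001, -1.0]]
wrist_force: [0.7, -0.2, 0.2]
gripper_width: 0.0007
finger_force: 0.0
```

```bash
python3 s.py
```

```text
t 13.5167 rel hub in tool [0.0142 0.0645] z 0.0733421621349363 Ftool [-0.6876  0.2339 -0.2139] M [-0.0475 -0.0317 -0.0343] turn if in line 1.465084868284281
```

The force has vanished, which suggests the handle snapped over. I'll back off and look.

{"op": "jog_arm", "data": {
  "commands": [
    [1, [0.006, 0, 0], [0, 0, 0]],
    [1, [0.01, 0, 0], [0, 0, 0]],
    [1, [0.005, 0, -0.015], [0, 0, 0]],
    [1, [0, 0, -0.03], [0, 0, 0]],
    [1, [0, 0, -0.04], [0, 0, 0]],
    [1, [0, 0, -0.04], [0, 0, 0]],
    [1, [0, 0, 0], [0, 0, 0]],
    [1, [0, 0, 0], [0, 0, 0]]
  ]
}}

```text
clock: 14.18
ee_pos: [0.542, 0.177, 0.2011]
orientation: [[-0.787, 0.617, 0.007], [0.617, 0.787, 0.001], [-0.005, 0.005, -1.0]]
wrist_force: [0.2, -0.8, -1.0]
gripper_width: 0.0006
finger_force: 0.0
```

```bash
python3 - <<'E'
import s
from h import *
im=get_image("wrist");im2=get_image("side");cv2.imwrite("pics/w6.png",im)
cv2.imwrite("pics/m6.png",np.hstack([cv2.resize(im[40:380,110:450],(400,400)),cv2.resize(im2[180:280,170:270],(400,400))]))
E
```

```text
t 14.1833 rel hub in tool [0.0339 0.0664] z 0.20110449478145953 Ftool [-0.6737 -0.5251  0.9931] M [-0.0441  0.0173 -0.0122] turn if in line 1.4642891033784684
```

View pics/m6.png

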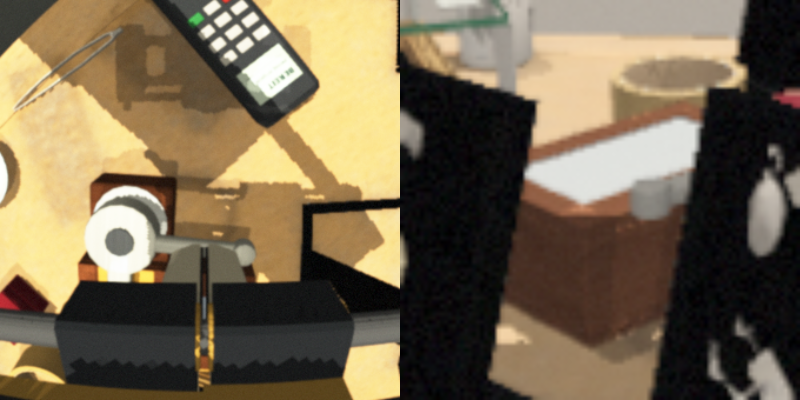

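The wrist view shows the handle with its hub centre at (119,240) and knob at (245,252). The side view shows the knob at crop (650,196). From these I'll measure the turn and the knob height.

```bash
python3 - <<'E'
from h import *
o=get_obs();ee,Rt=o["ee_pos"],o["orientation"]
S=calibration("side");Ts=S["camera_from_world"]
def sp(p):
    q=Ts[:3,:3]@p+Ts[:3,3];return S["cx"]+S["fx"]*q[0]/-q[2],S["cy"]-S["fy"]*q[1]/-q[2]
for z in(.075,.087):
    P=[]
    for x,y in((119,240),(246,250)):
        s,d=wray(110+x*.85,40+y*.85,ee,Rt);P.append(s+d*(z-s[2])/d[2])
    d=P[1]-P[0];print(z,P,np.linalg.norm(d),"turn",np.radians(135.8)-np.arctan2(d[1],d[0]))
    print("side px",sp(P[1]))
k=np.array([.529,.104,0])+.098*np.array([d[0],d[1],0])/np.linalg.norm(d[:2])
for z in(.065,.076,.08,.087,.095):print(z,sp(k+[0,0,z]))
im=get_image("side");p=im[195:250,222:246].astype(int)
hs=cv2.cvtColor(im[212:245,225:246],cv2.COLOR_BGR2HSV);print(hs[:,7,1],hs[:,7,2]);
E
```

```text
0.075 [array([0.5265, 0.0977, 0.075 ]), array([0.5979, 0.175 , 0.075 ])] 0.10527054391754699 turn 1.5450401837502667
side px (np.float64(231.4228241423652), np.float64(235.1753626614926))
0.087 [array([0.5246, 0.1029, 0.087 ]), array([0.593, 0.177, 0.087])] 0.1009141781925949 turn 1.5450401837502663
side px (np.float64(233.60617260363242), np.float64(229.91225351219208))
0.065 (np.float64(232.76532047174157), np.float64(240.10698739964272))
0.076 (np.float64(232.59153520529932), np.float64(234.9185272973877))
0.08 (np.float64(232.52793234685592), np.float64(233.01962700406096))
0.087 (np.float64(232.4160984889392), np.float64(229.68076219830965))
0.095 (np.float64(232.28745738742612), np.float64(225.84010736965334))
[  4   5   5   5   5   5   5   5   4   6   6   5   6  19  18  18  16  18
  20  20  19  17  29 137 138 142 124 137 131 139 129 137 134] [216 225 226 226 226 226 226 226 227 227 227 222 197 149 152 153 147 140
 139 138 137 136 125  84  85  79  82  78  82  81  81  82  80]
```

{"op": "jog_arm", "data": {
  "commands": [
    [1, [0, 0, -0.04], [0, 0, 0]],
    [1, [0, 0, -0.04], [0, 0, 0]],
    [1, [0.01, 0, -0.03], [0, 0, 0]],
    [1, [0.03, 0.005, 0], [0, 0, 0]],
    [1, [0.03, 0.005, 0], [0, 0, 0]],
    [1, [0.03, 0.005, 0], [0, 0, 0]],
    [1, [0.03, 0.005, 0], [0, 0, 0]],
    [1, [0.03, 0.005, 0], [0, 0, 0]],
    [1, [0.03, 0.005, 0], [0, 0, 0]],
    [1, [0.03, 0.005, 0], [0, 0, 0]],
    [1, [0.03, 0.005, 0], [0, 0, 0]],
    [1, [0.03, 0.005, 0], [0, 0, 0]],
    [1, [0.03, 0.005, 0], [0, 0, 0]],
    [1, [0.03, 0.005, 0], [0, 0, 0]],
    [1, [0, 0, 0], [0, 0, 0]]
  ]
}}

```text
clock: 15.58
ee_pos: [0.303, 0.4324, 0.306]
orientation: [[-0.789, 0.614, -0.005], [0.614, 0.789, -0.001], [0.003, -0.004, -1.0]]
wrist_force: [0.3, -0.4, -0.8]
gripper_width: 0.0003
finger_force: 0.0
```

```bash
python3 - <<'E'
import s
from h import *
a=get_image("top");b=get_image("side");cv2.imwrite("pics/t7.png",a);cv2.imwrite("pics/s7.png",b)
cv2.imwrite("pics/m7.png",np.hstack([cv2.resize(a[130:230,195:295],(500,500),interpolation=cv2.INTER_CUBIC),cv2.resize(b[205:255,205:235],(300,500),interpolation=cv2.INTER_CUBIC)]))
E
```

```text
t 15.5833 rel hub in tool [0.381  0.1192] z 0.30599175240642007 Ftool [-0.4938 -0.1481  0.8179] M [-0.0749 -0.0061 -0.0136] turn if in line 1.4607241722162385
```

View pics/m7.png

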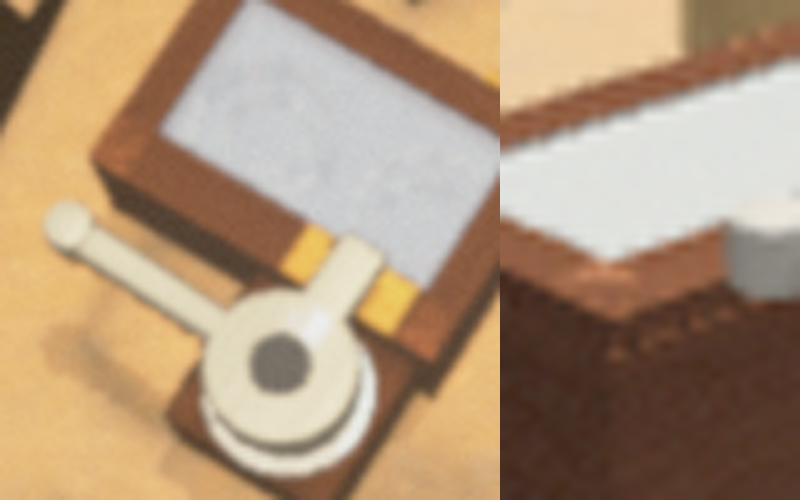

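The top crop shows the handle with its hub at (280,365) and knob at (70,225), and the nose over the lid. The lid's front corners are at (95,160) and (433,365). The side crop shows the knob at about u=760, v 200–300. I'll check the turn and height numerically.

```bash
python3 - <<'E'
from h import *
q=lambda x,y,z:onz(195+x/5,130+y/5,z)
a,b=q(95,160,.068),q(433,365,.068);e=a-b;print("lid front",np.linalg.norm(e),a,b);th=np.arctan2(e[1],e[0]);print("ey deg",np.degrees(th))
S=calibration("side");Ts=S["camera_from_world"]
def sp(p):
    v=Ts[:3,:3]@p+Ts[:3,3];return np.array([S["cx"]+S["fx"]*v[0]/-v[2],S["cy"]-S["fy"]*v[1]/-v[2]])
print("lid FL side px",sp(a),"seen",(216.5,237))
for z in(.084,.09,.096):
    h,k=q(282,365,z),q(70,225,z);d=k-h;print(z,h,k,np.linalg.norm(d),"turn",np.pi/2+th-np.arctan2(d[1],d[0]),"knob top side px",sp(k))
# cap / ring vertical extents along image columns, in both pictures
for f,u in(("pics/top0.png",255),("pics/t7.png",253)):
    im=cv2.imread(f);g=im[185:232,u-2:u+3].mean(1).astype(int);print(f);print([tuple(int(i) for i in r) for r in g[22:47]])
E
```

```text
lid front 0.15631546035303887 [0.6267 0.1626 0.068 ] [0.5208 0.0476 0.068 ]
ey deg 47.359327541024584
lid FL side px [217.9099 235.6839] seen (216.5, 237)
0.084 [0.5278 0.1042 0.084 ] [0.5971 0.1744 0.084 ] 0.09866246815633503 turn 1.605033365389672 knob top side px [231.7444 230.7882]
0.09 [0.5264 0.104  0.09  ] [0.5951 0.1737 0.09  ] 0.09794212079205519 turn 1.605033365389672 knob top side px [232.7019 227.8019]
0.096 [0.5249 0.1038 0.096 ] [0.5932 0.1731 0.096 ] 0.09722177342777527 turn 1.6050333653896716 knob top side px [233.6627 224.805 ]
pics/top0.png
[(138, 156, 165), (157, 179, 187), (178, 203, 212), (194, 219, 227), (199, 223, 230), (199, 223, 230), (198, 222, 230), (197, 221, 229), (197, 222, 229), (195, 220, 228), (183, 210, 219), (151, 174, 186), (114, 131, 141), (120, 136, 146), (169, 188, 198), (200, 218, 225), (199, 216, 225), (155, 176, 192), (100, 120, 146), (65, 87, 124), (57, 82, 122), (56, 81, 118), (55, 75, 111), (51, 72, 100), (53, 75, 101)]
pics/t7.png
[(124, 140, 149), (157, 179, 190), (188, 214, 223), (198, 222, 230), (200, 224, 231), (200, 224, 231), (199, 223, 231), (199, 223, 231), (200, 223, 231), (196, 221, 229), (178, 205, 215), (133, 154, 165), (100, 117, 127), (113, 129, 138), (164, 183, 193), (200, 219, 225), (203, 221, 228), (167, 188, 202), (109, 127, 150), (66, 87, 120), (56, 78, 113), (54, 75, 107), (53, 74, 101), (58, 81, 106), (69, 100, 131)]
```

```bash
python3 - <<'E'
from h import *
def proj(p):
    v=R@p+t;return np.array([C["cx"]+C["fx"]*v[0]/-v[2],C["cy"]-C["fy"]*v[1]/-v[2]])
p=np.array([.527,.104,.09]);print("shift for +7mm",proj(p+[0,0,.007])-proj(p),"for -5mm",proj(p-[0,0,.005])-proj(p))
for f in("pics/top0.png","pics/t7.png"):
    g=cv2.cvtColor(cv2.imread(f),cv2.COLOR_BGR2GRAY).astype(float)[190:218,238:266]
    yy,xx=np.mgrid[190:218,238:266]
    w=np.clip(190-g,0,None)*(np.hypot(xx-251.3,yy-203.3)<8.5)
    print(f,(w*xx).sum()/w.sum(),(w*yy).sum()/w.sum(),w.sum())
    # static check: pixel shift of the dish area
a,b=[cv2.cvtColor(cv2.imread(f),cv2.COLOR_BGR2GRAY).astype(np.float32)[235:300,285:360] for f in("pics/top0.png","pics/t7.png")]
print("static shift",cv2.phaseCorrelate(a,b))
E
```

```text
shift for +7mm [-0.2676 -0.853 ] for -5mm [0.1885 0.6008]
pics/top0.png 250.7183583189973 203.30437453919882 8138.0
pics/t7.png 250.44062657908034 202.4098029307731 7916.0
static shift ((0.5213141347618588, 0.027472951594020856), 0.9858756996084143)
```

The hub's dark disk has shifted by (-0.28,-0.90) px, which matches a 7 mm lift. So the handle is still on top of the cam and hasn't dropped. I'll go back and keep pushing.

{"op": "jog_arm", "data": {
  "commands": [
    [1, [0, 0, 0], [0, 0, 6.5]],
    [1, [0, 0, 0], [0, 0, 0]]
  ]
}}

```text
clock: 15.85
ee_pos: [0.3077, 0.4289, 0.3069]
orientation: [[-0.708, 0.706, -0.001], [0.706, 0.708, -0.002], [-0.0, -0.002, -1.0]]
wrist_force: [0.3, 0.6, 0.7]
gripper_width: 0.0005
finger_force: 0.0
```

```bash
python3 - <<'E'
from h import *
print(shift(np.array([.556,.1686,.20])))
E
```

```text
pos [0.3077 0.4289 0.3069] F [0.2739 0.5919 0.6672] w 0.0005301078167098458 t 15.85
[[-0.708   0.7062 -0.0013]
 [ 0.7062  0.708  -0.002 ]
 [-0.0005 -0.0023 -1.    ]]
[-0.3596 -0.0087  0.1071]
```

{"op": "jog_arm", "data": {
  "commands": [
    [1, [-0.03, -0.001, 0], [0, 0, 0]],
    [1, [-0.03, -0.001, 0], [0, 0, 0]],
    [1, [-0.03, -0.001, 0], [0, 0, 0]],
    [1, [-0.03, -0.001, 0], [0, 0, 0]],
    [1, [-0.03, -0.001, 0], [0, 0, 0]],
    [1, [-0.03, -0.001, 0], [0, 0, 0]],
    [1, [-0.03, -0.001, 0], [0, 0, 0]],
    [1, [-0.03, -0.001, 0], [0, 0, 0]],
    [1, [-0.03, -0.001, 0], [0, 0, 0]],
    [1, [-0.03, 0, 0], [0, 0, 0]],
    [1, [-0.03, 0, 0.03], [0, 0, 0]],
    [1, [-0.03, 0, 0.03], [0, 0, 0]],
    [1, [0, 0, 0.04], [0, 0, 0]],
    [1, [0, 0, 0.04], [0, 0, 0]],
    [1, [0, 0, 0], [0, 0, 0]],
    [1, [0, 0, 0], [0, 0, 0]]
  ]
}}

```text
clock: 17.18
ee_pos: [0.5547, 0.1697, 0.1672]
orientation: [[-0.712, 0.703, -0.006], [0.703, 0.712, -0.001], [0.004, -0.005, -1.0]]
wrist_force: [-0.3, 0.6, 0.0]
gripper_width: 0.0003
finger_force: 0.0
```

```bash
python3 - <<'E'
from h import *
print(shift(np.array([.556,.1686,.0735])))
E
```

```text
pos [0.5547 0.1697 0.1672] F [-0.314   0.6247  0.0044] w 0.0003434307145587258 t 17.1833
[[-0.7115  0.7027 -0.0063]
 [ 0.7027  0.7115 -0.0009]
 [ 0.0038 -0.005  -1.    ]]
[-0.0021  0.0006  0.0937]
```

{"op": "jog_arm", "data": {
  "commands": [
    [1, [0, 0, 0.03], [0, 0, 0]],
    [1, [0, 0, 0.03], [0, 0, 0]],
    [1, [0, 0, 0.02], [0, 0, 0]],
    [1, [0, 0, 0.0135], [0, 0, 0]],
    [1, [0, 0, 0], [0, 0, 0]],
    [1, [0, 0, 0], [0, 0, 0]]
  ]
}}

```text
clock: 17.68
ee_pos: [0.5578, 0.1713, 0.0781]
orientation: [[-0.712, 0.702, 0.003], [0.702, 0.712, 0.0], [-0.002, 0.002, -1.0]]
wrist_force: [0.1, 0.1, 1.5]
gripper_width: 0.0002
finger_force: 0.0
```

{"op": "jog_arm", "data": {
  "commands": [
    [1, [-0.003, 0, 0], [0, 0, 0]],
    [1, [-0.003, 0, 0], [0, 0, 0]],
    [1, [0, 0, 0], [0, 0, 0]],
    [1, [0, 0, 0], [0, 0, 0]]
  ]
}}

```text
clock: 18.02
ee_pos: [0.5615, 0.1668, 0.077]
orientation: [[-0.711, 0.703, 0.002], [0.703, 0.711, 0.0], [-0.001, 0.002, -1.0]]
wrist_force: [0.0, 0.6, -0.0]
gripper_width: 0.0005
finger_force: 0.0
```

```bash
python3 s.py
```

```text
t 18.0167 rel hub in tool [0.021  0.0676] z 0.0769905554140442 Ftool [0.3732 0.4174 0.0128] M [-0.0553 -0.0131  0.0036] turn if in line 1.5788493674821602
```

{"op": "jog_arm", "data": {
  "commands": [
    [1, [-0.002, 0, 0.0035], [0, 0, 0]],
    [1, [-0.002, 0, 0], [0, 0, 0]],
    [1, [0, 0, 0], [0, 0, 0]]
  ]
}}

```text
clock: 18.27
ee_pos: [0.5633, 0.1638, 0.0719]
orientation: [[-0.711, 0.703, -0.001], [0.703, 0.711, -0.0], [0.0, -0.0, -1.0]]
wrist_force: [0.4, 0.3, 0.1]
gripper_width: 0.0006
finger_force: 0.0
```

{"op": "jog_arm", "data": {
  "commands": [
    [1, [-0.0017, 0.0003, 0], [0, 0, 1.5]],
    [1, [0, 0, 0], [0, 0, 0]]
  ]
}}

```text
clock: 18.43
ee_pos: [0.5647, 0.1631, 0.072]
orientation: [[-0.691, 0.723, -0.0], [0.723, 0.691, 0.0], [0.0, -0.0, -1.0]]
wrist_force: [-0.0, 0.3, 0.4]
gripper_width: 0.0009
finger_force: 0.0
```

{"op": "jog_arm", "data": {
  "commands": [
    [1, [-0.0017, 0, 0], [0, 0, 0]],
    [1, [0, 0, 0], [0, 0, 0]]
  ]
}}

```text
clock: 18.6
ee_pos: [0.5659, 0.162, 0.0721]
orientation: [[-0.693, 0.721, -0.0], [0.721, 0.693, 0.0], [0.0, 0.0, -1.0]]
wrist_force: [-0.2, 0.5, 0.4]
gripper_width: 0.0004
finger_force: 0.3
```

```bash
python3 s.py
```

```text
t 18.6 rel hub in tool [0.0163 0.0668] z 0.07213516635359189 Ftool [ 0.5367  0.2091 -0.3952] M [ 0.1366  0.022  -0.0079] turn if in line 1.6048442365501865
```

{"op": "jog_arm", "data": {
  "commands": [
    [1, [-0.0017, 0, 0], [0, 0, 0]],
    [1, [0, 0, 0], [0, 0, 0]]
  ]
}}

```text
clock: 18.77
ee_pos: [0.5671, 0.1609, 0.0722]
orientation: [[-0.693, 0.721, -0.0], [0.721, 0.693, 0.0], [0.0, 0.0, -1.0]]
wrist_force: [-0.2, 1.8, -1.5]
gripper_width: 0.0004
finger_force: 0.9
```

```bash
python3 s.py
```

```text
t 18.7667 rel hub in tool [0.0147 0.0669] z 0.07215661104900734 Ftool [1.4628 1.064  1.4512] M [0.3499 0.0599 0.0025] turn if in line 1.6048178286121364
```

{"op": "jog_arm", "data": {
  "commands": [
    [1, [-0.0017, 0.0003, 0], [0, 0, 1.5]],
    [1, [0, 0, 0], [0, 0, 0]]
  ]
}}

```text
clock: 18.93
ee_pos: [0.5686, 0.1598, 0.0722]
orientation: [[-0.672, 0.74, 0.0], [0.74, 0.672, 0.0], [0.0, 0.0, -1.0]]
wrist_force: [0.0, 2.5, -0.1]
gripper_width: 0.0004
finger_force: 1.2
```

```bash
python3 s.py
```

```text
t 18.9333 rel hub in tool [0.0147 0.0669] z 0.0722350733000128 Ftool [1.8771 1.7095 0.0794] M [ 0.3903  0.0868 -0.0398] turn if in line 1.6331187614824847
```

{"op": "jog_arm", "data": {
  "commands": [
    [1, [-0.0017, 0.0003, 0], [0, 0, 1.5]],
    [1, [0, 0, 0], [0, 0, 0]]
  ]
}}

```text
clock: 19.1
ee_pos: [0.5704, 0.1581, 0.0723]
orientation: [[-0.653, 0.758, 0.001], [0.758, 0.653, -0.001], [-0.001, 0.0, -1.0]]
wrist_force: [0.7, -0.2, 0.4]
gripper_width: 0.0006
finger_force: 0.0
```

```bash
python3 s.py
```

```text
t 19.1 rel hub in tool [0.0139 0.0667] z 0.07234815121964068 Ftool [-0.598   0.4395 -0.369 ] M [0.0006 0.0313 0.0227] turn if in line 1.658985344741521
```

```bash
python3 - <<'E'
from h import *
b=get_image("side");cv2.imwrite("pics/s8.png",b)
for n,im in(("before",cv2.imread("pics/s7.png")),("now",b)):
    g=cv2.cvtColor(im,cv2.COLOR_BGR2HSV)[216:250]
    print(n)
    for u in(222,225,228,231,234):print(u,"V",g[:,u,2],"\n    S",g[:,u,1])
E
```

```text
before
222 V [226 226 226 225 226 227 227 226 226 227 226 226 213 157 146 149 152 154
 140  85  86  91 103  84  87  76  78  81  80  81  84  82  81  83] 
    S [  5   6   5   5   3   6   4   5   5   6   5   5   8 115 138 133 136 132
 131 132 125 135 139 134 129 138 131 142 137 142 131 128 129 129]
225 V [225 226 226 226 227 225 227 226 227 227 223 195 158 146 150 150 150 131
  84  84  86 103  85  82  80  75  79  78  80  85  84  82  84  81] 
    S [  5   5   5   5   4   3   6   5   6   4   6  12 113 141 138 134 134 134
 127 124 130 131 138 121 140 156 139 147 140 117 124 134 140 139]
228 V [226 226 226 226 225 226 226 226 226 226 220 175 133 128 128 128 128 115
  84  83  99  85  81  81  80  78  80  81  79  79  82  82  86  83] 
    S [  5   5   5   5   3   5   5   5   6   9  14  22  29  30  26  28  34  33
 121 135 134 132 135 126 124 137 134 139 139 132 121 137 130 135]
231 V [226 226 226 226 226 227 226 226 227 231 233 225 172 139 138 138 137 136
 129  95  84  82  80  79  78  81  82  79  81  83  84  85  84  84] 
    S [  5   5   5   5   3   4   5   5   7  15  14  15  16  20  20  20  19
[... 1120 characters left out ...]
   5  11  17  18  18  19  18  18  18  19  21  43 134
 141 136 133 128 138 131 119 146 133 129 133 140 126 134 129 133]
231 V [226 226 226 226 226 226 211 151 149 138 130 130 129 128 128 119  88  73
  72  75  73  75  70  70  72  76  71  73  72  73  75  75  74  76] 
    S [  3   5   3   5   5   5   6  19  19  17  16  16  20  18  20  24  87 129
 128 136 136 122 127 135 135 121 133 129 131 136 133 126 138 127]
234 V [227 226 227 226 226 221 189 152 152 141 136 135 128 102  83  75  72  70
  77  74  71  71  70  70  72  72  72  73  76  76  75  75  74  79] 
    S [  4   5   4   5   5   5   8  20  20  18  19  17  24  58 120 129 131 124
 129 131 133 115 120 135 135 120 131 133 127 127 129 129 131 119]
```

The side view shows the knob has advanced but not dropped, so it is still on the cam's top plateau. I'll continue in small steps and check from the side camera.

```bash
cat > k.py <<'E'
import s
from h import *
S=calibration("side");Ts=S["camera_from_world"]
def sp(p):
    v=Ts[:3,:3]@p+Ts[:3,3];return np.array([S["cx"]+S["fx"]*v[0]/-v[2],S["cy"]-S["fy"]*v[1]/-v[2]])
g=cv2.cvtColor(get_image("side"),cv2.COLOR_BGR2HSV)
print("bottom row of metal",[(u,int(np.where(g[205:255,u,1]<60)[0].max()+205)) for u in range(206,244,2)])
e=np.radians(47.4)+np.pi/2
for T in np.arange(1.6,2.21,.1):
    k=np.array([.527,.104,0])+.09*np.array([np.cos(e-T),np.sin(e-T),0]) 
    k=np.array([.527,.104,0])+.098*np.array([np.cos(e-T),np.sin(e-T),0])
    print(round(T,1),"up",sp(k+[0,.009,.080]),"low",sp(k+[0,.009,.068]))
E
python3 k.py
```

```text
t 19.15 rel hub in tool [0.0137 0.0666] z 0.07236175852167029 Ftool [-0.4079 -0.8011  0.1672] M [-0.0432  0.041   0.0362] turn if in line 1.657610390031269
bottom row of metal [(206, 226), (208, 227), (210, 228), (212, 229), (214, 230), (216, 230), (218, 230), (220, 229), (222, 228), (224, 231), (226, 232), (228, 232), (230, 231), (232, 231), (234, 228), (236, 228), (238, 253), (240, 253), (242, 249)]
1.6 up [232.0659 234.494 ] low [232.2602 240.2148]
1.7 up [229.1419 232.9636] low [229.3494 238.6399]
1.8 up [226.7011 231.3418] low [226.919  236.9706]
1.9 up [224.7586 229.6505] low [224.984  235.2294]
2.0 up [223.3215 227.9116] low [223.5517 233.439 ]
2.1 up [222.39   226.1462] low [222.6222 231.6209]
2.2 up [221.9574 224.3745] low [222.1891 229.796 ]
```

{"op": "jog_arm", "data": {
  "commands": [
    [1, [-0.0017, 0.0003, 0], [0, 0, 1.5]],
    [1, [0, 0, 0], [0, 0, 0]]
  ]
}}

```text
clock: 19.37
ee_pos: [0.5714, 0.1571, 0.0723]
orientation: [[-0.632, 0.775, 0.0], [0.775, 0.632, -0.0], [-0.0, -0.0, -1.0]]
wrist_force: [-0.4, -0.2, -0.7]
gripper_width: 0.0005
finger_force: 0.0
```

{"op": "jog_arm", "data": {
  "commands": [
    [1, [-0.0017, 0.0003, 0], [0, 0, 1.5]],
    [1, [0, 0, 0], [0, 0, 0]]
  ]
}}

```text
clock: 19.53
ee_pos: [0.5727, 0.1561, 0.0722]
orientation: [[-0.612, 0.791, 0.0], [0.791, 0.612, -0.0], [-0.0, -0.0, -1.0]]
wrist_force: [-1.0, 0.1, 0.5]
gripper_width: 0.0004
finger_force: 0.0
```

```bash
python3 k.py|head -2
```

```text
t 19.5333 rel hub in tool [0.0145 0.0664] z 0.07222422738236756 Ftool [ 0.7094 -0.7373 -0.4925] M [-0.0252  0.0315 -0.0324] turn if in line 1.7116928660233839
bottom row of metal [(206, 226), (208, 227), (210, 228), (212, 229), (214, 230), (216, 230), (218, 230), (220, 229), (222, 228), (224, 231), (226, 231), (228, 231), (230, 231), (232, 229), (234, 228), (236, 227), (238, 254), (240, 254), (242, 252)]
```

{"op": "jog_arm", "data": {
  "commands": [
    [1, [-0.0017, 0.0003, 0], [0, 0, 1.5]],
    [1, [0, 0, 0], [0, 0, 0]]
  ]
}}

```text
clock: 19.75
ee_pos: [0.5741, 0.155, 0.0723]
orientation: [[-0.591, 0.807, 0.0], [0.807, 0.591, -0.0], [-0.0, 0.0, -1.0]]
wrist_force: [-0.4, 0.6, 0.7]
gripper_width: 0.0002
finger_force: 0.0
```

{"op": "jog_arm", "data": {
  "commands": [
    [1, [-0.0017, 0.0003, 0], [0, 0, 1.5]],
    [1, [0, 0, 0], [0, 0, 0]]
  ]
}}

```text
clock: 19.92
ee_pos: [0.5754, 0.1538, 0.0723]
orientation: [[-0.57, 0.822, 0.0], [0.822, 0.57, -0.0], [-0.0, 0.0, -1.0]]
wrist_force: [1.0, -0.7, 0.2]
gripper_width: 0.0002
finger_force: 0.0
```

```bash
python3 k.py|head -2
```

```text
t 19.9167 rel hub in tool [0.0144 0.0665] z 0.07229631003712549 Ftool [-1.1318  0.4642 -0.169 ] M [-0.0436  0.0755 -0.0014] turn if in line 1.7639746294179308
bottom row of metal [(206, 226), (208, 227), (210, 228), (212, 229), (214, 230), (216, 230), (218, 230), (220, 229), (222, 229), (224, 230), (226, 230), (228, 230), (230, 229), (232, 227), (234, 227), (236, 228), (238, 252), (240, 252), (242, 251)]
```

{"op": "jog_arm", "data": {
  "commands": [
    [1, [-0.0017, 0.0003, 0], [0, 0, 1.5]],
    [1, [0, 0, 0], [0, 0, 0]]
  ]
}}

```text
clock: 20.13
ee_pos: [0.5765, 0.1526, 0.0723]
orientation: [[-0.548, 0.836, 0.0], [0.836, 0.548, -0.0], [-0.0, 0.0, -1.0]]
wrist_force: [0.3, -0.4, 1.0]
gripper_width: 0.0002
finger_force: 0.0
```

{"op": "jog_arm", "data": {
  "commands": [
    [1, [-0.0017, 0.0003, 0], [0, 0, 1.5]],
    [1, [0, 0, 0], [0, 0, 0]]
  ]
}}

```text
clock: 20.3
ee_pos: [0.5777, 0.1513, 0.0723]
orientation: [[-0.526, 0.851, 0.0], [0.851, 0.526, -0.0], [-0.0, 0.0, -1.0]]
wrist_force: [-0.1, -0.1, -0.4]
gripper_width: 0.0007
finger_force: 0.0
```

```bash
python3 k.py|head -2; python3 -c "
from h import *
g=cv2.cvtColor(get_image('side'),cv2.COLOR_BGR2HSV)[212:240]
for u in range(216,240,3):print(u,g[:,u,2],'S',g[12:,u,1])"
```

```text
t 20.3 rel hub in tool [0.0146 0.0663] z 0.07227569250438094 Ftool [-0.0663 -0.1225  0.3842] M [-0.0875  0.0359 -0.0278] turn if in line 1.8163384530243594
bottom row of metal [(206, 226), (208, 227), (210, 228), (212, 229), (214, 230), (216, 230), (218, 230), (220, 232), (222, 232), (224, 232), (226, 232), (228, 231), (230, 230), (232, 229), (234, 229), (236, 229), (238, 254), (240, 247), (242, 249)]
216 [203 141 147 144 154 218 227 227 226 226 226 226 227 225 227 227 227 227
 211 104 101  89  86  86  88  73  72  72] S [  4   5   4   4   6   6   6 103 129 126 125 133 125 136 135 138]
219 [148 147 141 155 217 227 226 227 226 226 226 221 195 166 161 160 159 154
 125 111  89  90  86  80  72  72  71  74] S [  7  11  11  13  11  12  29  39 117 127 127 150 120 135 136 124]
222 [144 144 147 203 226 226 226 227 226 226 217 173 150 153 151 140 136 138
 139 135 125  77  87  74  76  74  74  73] S [ 17  17  17  16  21  20  20  21  24 139 135 124 127 131 138 140]
225 [141 150 201 226 225 226 226 226 227 226 216 165 151 150 142 135 135 136
 133 130 120  75  75  77  73  75  74  73] S [ 20  19  16  19  19  17  17  18  30 129 136 119 126 133 145 136]
228 [143 188 226 226 226 227 227 226 227 227 227 216 160 141 150 143 139 131
 113  83  75  76  72  75  75  75  73  70] S [ 14  18  19  20  18  18  20  65 136 131 124 126 129 136 126 135]
231 [187 226 226 226 226 227 227 227 227 226 227 213 154 156 151 143 139 127
  89  76  77  76  69  74  76  75  72  70] S [ 18  20  20  20  20  22  63 141 132 127 133 124 131 136 124 127]
234 [168 171 177 178 182 189 194 202 202 199 197 188 152 156 149 141 137 123
  82  73  71  69  79  73  72  68  70  68] S [ 20  18  19  20  20  27  96 140 144 137 119 140 128 139 138 139]
237 [159 162 164 161 154 152 146 146 143 143 139 137 142 142 141 144 140 117
  74  73  68  76  72  71  70  69  70  74] S [ 34  32  34  34  35  46 124 129 143 127 145 136 131 129 131 121]
```

The knob jumped to column 223 with its bottom at row 232, against 228 predicted for the raised handle and 233.5 for the dropped one. So it has snapped down. I'll back off and verify with the hub shift.

{"op": "jog_arm", "data": {
  "commands": [
    [1, [0.006, 0, 0], [0, 0, 0]],
    [1, [0.012, 0, -0.005], [0, 0, 0]],
    [1, [0.005, 0, -0.03], [0, 0, 0]],
    [1, [0, 0, -0.04], [0, 0, 0]],
    [1, [0, 0, -0.04], [0, 0, 0]],
    [1, [0, 0, -0.04], [0, 0, 0]],
    [1, [0, 0, -0.04], [0, 0, 0]],
    [1, [0, 0, -0.03], [0, 0, 0]],
    [1, [0.03, 0.012, 0], [0, 0, 0]],
    [1, [0.03, 0.012, 0], [0, 0, 0]],
    [1, [0.03, 0.012, 0], [0, 0, 0]],
    [1, [0.03, 0.012, 0], [0, 0, 0]],
    [1, [0.03, 0.012, 0], [0, 0, 0]],
    [1, [0.03, 0.012, 0], [0, 0, 0]],
    [1, [0.03, 0.012, 0], [0, 0, 0]],
    [1, [0.03, 0.012, 0], [0, 0, 0]],
    [1, [0.03, 0.012, 0], [0, 0, 0]],
    [1, [0.03, 0.012, 0], [0, 0, 0]],
    [1, [0, 0, 0], [0, 0, 0]],
    [1, [0, 0, 0], [0, 0, 0]]
  ]
}}

```text
clock: 22.07
ee_pos: [0.5068, 0.4915, 0.2966]
orientation: [[-0.531, 0.847, -0.001], [0.847, 0.531, -0.001], [0.0, -0.001, -1.0]]
wrist_force: [0.4, -0.5, 0.6]
gripper_width: 0.0005
finger_force: 0.0
```

```bash
python3 k.py|head -2; python3 - <<'E'
from h import *
cv2.imwrite("pics/t9.png",get_image("top"))
for f in("pics/top0.png","pics/t7.png","pics/t9.png"):
    g=cv2.cvtColor(cv2.imread(f),cv2.COLOR_BGR2GRAY).astype(float)[190:218,238:266]
    yy,xx=np.mgrid[190:218,238:266]
    w=np.clip(190-g,0,None)*(np.hypot(xx-251.3,yy-203.3)<8.5)
    print(f,(w*xx).sum()/w.sum(),(w*yy).sum()/w.sum(),w.sum())
E
```

```text
t 22.0667 rel hub in tool [0.3401 0.1866] z 0.29663682335052094 Ftool [-0.6551  0.048  -0.5584] M [-0.086  -0.006  -0.0235] turn if in line 1.8103427620570474
bottom row of metal [(206, 226), (208, 227), (210, 228), (212, 229), (214, 230), (216, 230), (218, 230), (220, 231), (222, 232), (224, 232), (226, 231), (228, 230), (230, 230), (232, 229), (234, 229), (236, 229), (238, 251), (240, 254), (242, 253)]
pics/top0.png 250.7183583189973 203.30437453919882 8138.0
pics/t7.png 250.44062657908034 202.4098029307731 7916.0
pics/t9.png 250.77167590964424 203.80779115379414 7393.0
```

The hub shift is now (+0.05,+0.50) px from the start picture, close to the (+0.19,+0.60) expected for the 5 mm drop into the notch. The robot is clear, so I'll hand in.

```bash
python3 -c "
from station import close_job
print(close_job())"
```

```text
the job is handed in; nothing more can be done
None
```

I pressed the lid shut, then pushed the latch handle over its cam into its notch at about 2.0 rad; the cameras showed it dropped about 5 mm, the robot was clear of everything, and the job was handed in at about 22 s.

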